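# Turn the sample leaf over on the engraving bench

### The arm

A 6-joint arm with a two-finger parallel gripper is mounted at the origin on the work surface. World frame = base frame: x ahead of the robot, y to its left, z up, the work surface at z = 0. Lengths are in m, angles in degrees, forces in N, time in s.
With the tool pointing down it reaches from about 0.4 to 0.825 m from the base axis. Payload 7 kg.
Tool frame: the origin (TCP) lies midway between the tips of the shut fingers; the grasp point (between the pads) lies 19 mm behind it; z points along the fingers, y is the direction in which the jaws open and shut (so a half turn about z gives the same grasp; the last joint's range is limited). The gripper opens to 88 mm and grips with 3 to 60 N. Pads are 19 mm wide; open, the fingers measure 130 mm over their backs; the gripper's body (78 mm by 193 mm) begins 47 mm behind the grasp point.
Start: joints at [-53.738, 20.546, 0.682, 0, -70.136, -16.507], TCP at [0.228, -0.635, 0.227] pointing down, gripper open.
Joint ranges: [-176.03, 176.03], [-82.01, 121.73], [-58.28, 71.71], [-173.87, 95.51], [-174.79, -0.11], [-173.66, 173.66]. Speed limits (degrees/s): [136.94, 136.94, 172.46, 180, 180, 180].

### API

Orientations are given as a 3x3 rotation matrix whose columns are the frame's x, y, z axes.
In Python, from rig import robot gives the robot as it stands. Calls block until the motion is done:
- robot.goto(position, orientation): joint-space move of the TCP to a pose.
- robot.servo_line(position, ori=None, speed=0.15): straight line of the TCP; ori=None keeps the orientation; speed is the mean speed in m/s.
- robot.movej(angles): joint-space move.
- robot.move_gripper(opening): opening from 0.0 (shut) to 1.0 (fully open); the grip force is fixed at half the most; returns when the fingers have stopped.
- robot.dwell(seconds).
- robot.ik(position, orientation): joint angles nearest the present ones, or None.
- robot.grab_frame(name): name is "scene" or "top"; returns (picture, depth): 400x640x3 uint8, red, green, blue; 400x640 float32, m along the optical axis (not along the pixel's ray), 0 where there is no reading.
- robot.camera_info(name): a dict with "vfov" (degrees; the focal length in pixels is half the picture's height over the tangent of half this angle, whatever the lens; pixels are square), "cx", "cy" (the principal point, pixels), "view" (4x4, takes a point from world to camera coordinates). Camera axes: x right, y down, z forward; pixel columns grow to the right and rows downward; lengths in m; the calibration is good to about 2 mm. A picture is of the moment at which its call begins. camera_info takes no time and is no camera call.
A pose or a line that the arm cannot do raises robot.Unreachable and nothing moves.
- robot.job_done(): hands the job in, once; it reports no verdict.
Readings, each from a call of its own:
- robot.read_t(): time.
- robot.read_qpos(): joint angles.
- robot.read_qvel(): joint speeds.
- robot.read_effort(): joint torques, N m.
- robot.read_position(): TCP position.
- robot.read_tcp_rot(): TCP orientation.
- robot.read_force(): force on the tool from outside, world axes, zero at the start.
- robot.read_ft_torque(): the same for the moment, N m.
- robot.read_grip_width(): opening from 0.0 (shut) to 1.0 (fully open).
Only numpy, scipy, OpenCV 4.12 (cv2) and the standard library are available. Lean on these libraries where they do the work, as an engineer would, in place of code of your own. Each camera call takes 0.05 s, during which the arm holds its last target.

### The job

Someone left a small marble plinth on the bare half of the finish sample board. Slide it off sideways with the fingertips, never lifting it, so that it stands upright on the bench beside the board and clear of where the leaf will lie; then, without pinching the leaf, push its free edge up and over the spine with a fingertip and press it down until it lies flat on the other half. Leave everything else where it stands.

Things in the scene. Friction and masses are not known exactly. Their poses are not given: they have to be found in the camera images.
- board: finish sample board, screwed to the bench: black plate 170 (x) by 250 (y) by 6 mm. Origin at the centre of its underside, on the bench, z up. Its x axis runs along the steel spine (10 mm rod over the middle of the board, axis 12 mm above the bench, 14 mm wide brackets at its ends). The leaf starts on the +y half; the plinth stands on the bare -y half (grey fields).
- leaf (a joint): leaf angle about the spine, rad: 0 = flat on the board's +y half, 1.57 = upright, 3.14 = flat on the -y half (end stop, leaf's underside then 9.5 mm above the bench). Stiff hinge (0.15 N m of friction): the leaf stays at any angle where it is left and must be pressed all the way down. It starts ajar, at 0.3 to 0.6. It weighs 0.12 kg; lifting its free edge takes about 2 N.
- leaf_edge (a point): middle of the leaf's free edge. The leaf is a rigid plate 150 mm long (along the spine), 8 to 140 mm from the spine axis, 5 mm thick, centred on the axis; it overhangs the base plate by 15 mm. Axes turn with the leaf: y from spine to free edge, z out of the white face (brass, steel, copper samples; up at the start). The yellow face (blue, red, green samples) is up at the end.
- plinth: loose white marble trophy plinth with a small brass plate, 46 by 46 mm, 32 mm tall, about 0.18 kg. Origin at the centre of its underside, z up. At the start it stands on the bare half, its centre 75 to 95 mm from the spine.
- gold_cup: gold trophy cup on a marble foot, 150 mm tall, up to 64 mm across (90 mm over its handles), loose; leave alone. Origin at the centre of its underside.
- silver_cup: silver trophy cup on a dark wooden foot, 130 mm tall, up to 56 mm across (78 mm over its handles), loose; leave alone. Origin at the centre of its underside.
- cleaner: white spray cleaner bottle with red cap, 56 mm diameter, 140 mm tall, loose; leave alone. Origin at the centre of its underside.
- driver: screwdriver with orange handle lying on the bench, loose; leave alone.
- wood_plinth: dark wooden plinth with a silver plate, 50 by 50 by 28 mm, loose, standing on the robot's side of the board; leave alone. Origin at the centre of its underside.
- medal: blank gold medal, 50 mm diameter, 6 mm thick, lying beyond the board, loose; leave alone. Origin at the centre of its underside.
There are look-alikes about, which are no part of the job. Leave any green look-alike of the plinth alone.

How it is judged (in metres and radians):
On the way, in this order (a step that is already met when the one before it is completed fails the run):
1. the plinth stands upright on the bench, off the board, and the leaf is not yet over (height (world z) of plinth below 0.004 m and angle between plinth's own z axis and vertical below 0.08 rad and value of joint leaf below 2 rad), for 0.2 s.
2. the leaf lies flat on the other half (value of joint leaf above 3.08 rad), for 0.2 s.
At the end, for the whole second after the job is handed in: The leaf lies flat on the other half (joint above 3.08 rad, within 0.06 rad of its stop), and the marble plinth stands upright (within 0.08 rad) and still on the bench, its centre within 320 mm of the board's centre (value of joint leaf above 3.08 rad and height (world z) of plinth below 0.004 m and angle between plinth's own z axis and vertical below 0.08 rad and horizontal distance between plinth and board below 0.32 m and linear speed of plinth below 0.02 m/s); the robot touches nothing.
It fails at once if the marble plinth is lifted (height (world z) of plinth above 0.022 m).
It fails at once if the marble plinth is toppled (angle between plinth's own z axis and vertical above 0.7 rad).
It fails at once if the leaf is pinched: both its faces are squeezed by the fingers at once with more than 6 N each (contact force between the fingers and leaf_c0 above 6 N and contact force between the fingers and leaf_c1 above 6 N).
It fails at once if another thing on the bench is moved by more than 20 mm (distance of any of gold_cup, silver_cup, cleaner, driver, wood_plinth, medal from where it was at the start of the episode above 0.02 m).
It also fails if it takes over 58 s, if anything falls off the work surface, if the arm or the gripper's body presses on something with over 40 N, if the wrist force passes 120 N, or if a joint passes its speed limit or range.

## Working session

There is one attempt and no reset: what is moved stays moved. The work goes in short steps, each a Python script; the robot and the scene stay as the last script left them, time stands still between calls to the robot, and variables do not carry over. Pictures are saved under pics/ and viewed, and the job is handed in when it is done.

```bash
ls; mkdir -p pics; python3 - <<'E'
from rig import robot
import cv2,numpy as np
for n in("scene","top"):
    p,d=robot.grab_frame(n); np.savez(f"pics/{n}0.npz",p=p,d=d)
    cv2.imwrite(f"pics/{n}0.png",p[:,:,::-1])
    i=robot.camera_info(n); print(n,i["vfov"],i["cx"],i["cy"],np.round(i["view"],4).tolist(),{k for k in i})
print(robot.read_t(),robot.read_force())
E
```

```text
pics
scene 56.06401288781837 312.56483546392894 197.73268979797163 [[-0.0455, 0.999, -0.0017, 0.0291], [0.7317, 0.0321, -0.6809, -0.4007], [-0.6801, -0.0323, -0.7324, 1.4878], [0.0, 0.0, 0.0, 1.0]] {'view', 'cy', 'cx', 'vfov'}
top 49.765422130473276 313.92086637105103 205.6405138832447 [[-0.0075, -0.9998, -0.0161, 0.0141], [-0.997, 0.0088, -0.0774, 0.5653], [0.0775, 0.0154, -0.9969, 1.5411], [0.0, 0.0, 0.0, 1.0]] {'view', 'cy', 'cx', 'vfov'}
0.1 [ 1.05859012 -0.1434816   0.89672408]
```

View pics/scene0.png

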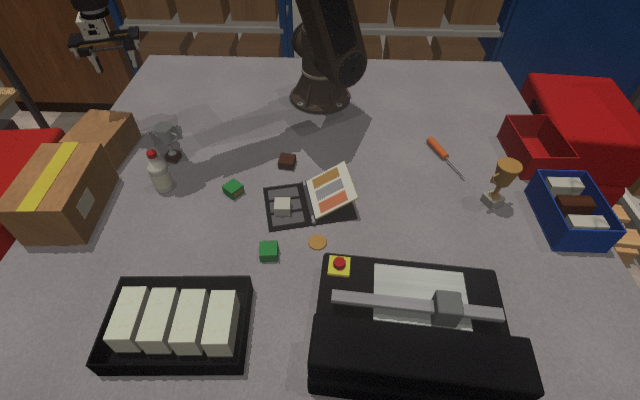

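View pics/top0.png

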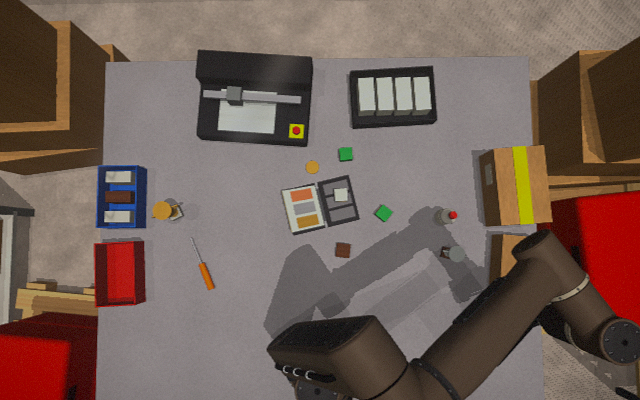

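```bash
cat > h.py <<'E'
from rig import robot
import cv2,numpy as np
def pix2w(n,u,v,z=None,d=None):
    i=robot.camera_info(n);V=np.array(i["view"]);f=200/np.tan(np.radians(i["vfov"]/2))
    r=np.array([(u-i["cx"])/f,(v-i["cy"])/f,1]);R=V[:3,:3];t=V[:3,3];o=-R.T@t;w=R.T@r
    return o+w*(d if d is not None else (z-o[2])/w[2])
def w2pix(n,p):
    i=robot.camera_info(n);V=np.array(i["view"]);f=200/np.tan(np.radians(i["vfov"]/2))
    c=V[:3,:3]@np.array(p)+V[:3,3];return c[0]/c[2]*f+i["cx"],c[1]/c[2]*f+i["cy"]
def crop(n,name,u0,v0,w,h,s):
    p,d=robot.grab_frame(n); np.savez(f"pics/{name}.npz",p=p,d=d)
    c=p[v0:v0+h,u0:u0+w,::-1]; cv2.imwrite(f"pics/{name}.png",cv2.resize(c,None,fx=s,fy=s,interpolation=cv2.INTER_CUBIC))
    return p,d
E
python3 - <<'E'
import cv2,numpy as np
for n,(u,v,w,h) in {"top":(270,140,130,120),"scene":(215,140,150,110)}.items():
    p=cv2.imread(f"pics/{n}0.png");cv2.imwrite(f"pics/{n}0c.png",cv2.resize(p[v:v+h,u:u+w],None,fx=5,fy=5,interpolation=cv2.INTER_CUBIC))
E
```

```text
(no output)
```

View pics/top0c.png

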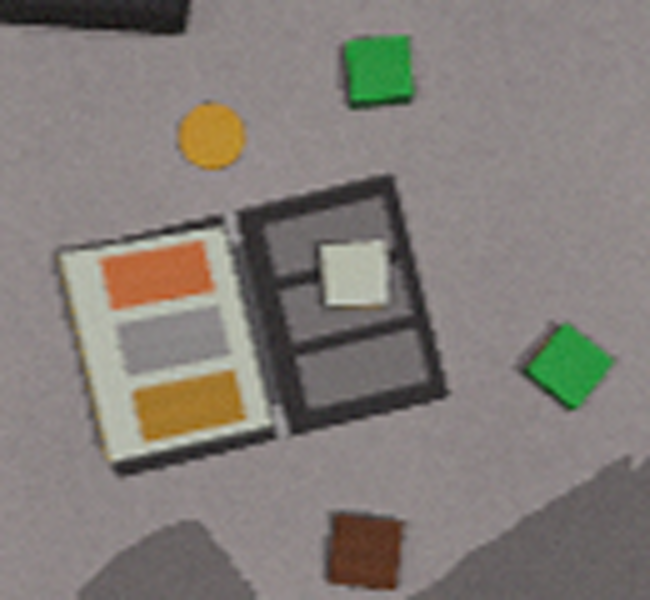

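View pics/scene0c.png

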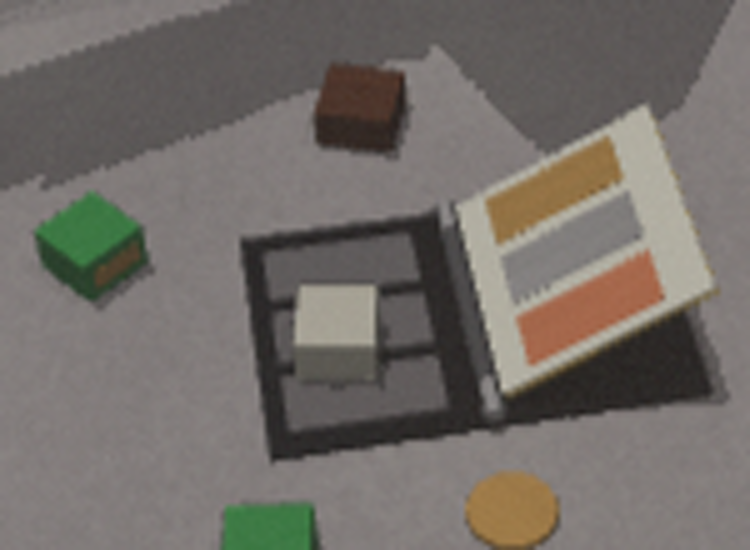

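```bash
python3 - <<'E'
from h import *
T=lambda c,z:pix2w("top",(c[0]+.5)/5-.5+270,(c[1]+.5)/5-.5+140,z)
S=lambda c,z:pix2w("scene",(c[0]+.5)/5-.5+215,(c[1]+.5)/5-.5+140,z)
A,B=T((393,177),.006),T((447,394),.006); print("board -y edge corners",A,B,np.linalg.norm(A-B))
A2,B2=S((272,461),.003),S((242,238),.006); print("scene",A2,B2,np.linalg.norm(A2-B2))
s1,s2=T((231,214),.017),T((283,428),.017); print("spine top",s1,s2)
print("scene spine",S((447,208),.017),S((493,412),.017))
pl=[T(c,.032) for c in((318,243),(386,239),(390,304),(324,307))];print("plinth top",np.round(pl,4),np.mean(pl,0), [np.linalg.norm(pl[i]-pl[i-1]) for i in range(4)])
pl=[S(c,.032) for c in((301,284),(377,284),(377,338),(294,334))];print("plinth top sc",np.round(pl,4),np.mean(pl,0),[np.linalg.norm(pl[i]-pl[i-1]) for i in range(4)])
d=np.load("pics/top0.npz")["d"]
for c in((75,260),(117,453),(215,240),(262,420),(160,340),(355,272),(330,380),(500,200)):
    u,v=c[0]/5+270,c[1]/5+140; print(c,pix2w("top",u,v,d=d[int(round(v)),int(round(u))]))
for nm,c in(("green1",(378,70)),("green2",(568,366)),("wood",(366,551)),("medal",(212,136))): print(nm,T(c,.03 if nm!="medal" else .006))
E
```

```text
board -y edge corners [ 0.67859374 -0.11718486  0.006     ] [ 0.51854262 -0.15434717  0.006     ] 0.1643088500860433
scene [ 0.6826745  -0.11702081  0.003     ] [ 0.51653517 -0.15577424  0.006     ] 0.17062562486837501
spine top [0.65087926 0.00208105 0.017     ] [ 0.49436289 -0.03436054  0.017     ]
scene spine [ 0.49643272 -0.03246821  0.017     ] [0.65435907 0.00246078 0.017     ]
plinth top [[ 0.6272 -0.0607  0.032 ]
 [ 0.6296 -0.1098  0.032 ]
 [ 0.5825 -0.1121  0.032 ]
 [ 0.5808 -0.0645  0.032 ]] [ 0.60502751 -0.08679527  0.032     ] [np.float64(0.046585808494650535), np.float64(0.04914791082991276), np.float64(0.04718206296878132), np.float64(0.04755398766874022)]
plinth top sc [[ 0.5771 -0.111   0.032 ]
 [ 0.5752 -0.0675  0.032 ]
 [ 0.6163 -0.064   0.032 ]
 [ 0.6154 -0.1106  0.032 ]] [ 0.59602613 -0.0882592   0.032     ] [np.float64(0.03828918974228321), np.float64(0.043521750362238695), np.float64(0.04128409893928874), np.float64(0.046600623191702495)]
(75, 260) [0.61064714 0.11024751 0.07165818]
(117, 453) [0.47453391 0.08075481 0.07805007]
(215, 240) [0.62912189 0.0122735  0.02772702]
(262, 420) [ 0.49861314 -0.02061523  0.02291741]
(160, 340) [0.55492538 0.05141972 0.05375885]
(355, 272) [ 0.60347108 -0.08814866  0.04136177]
(330, 380) [ 0.52805994 -0.07064114  0.00509617]
(500, 200) [ 0.66044432 -0.19785933 -0.00249064]
green1 [ 0.75360749 -0.10580006  0.03      ]
green2 [ 0.53681825 -0.23933472  0.03      ]
wood [ 0.40558991 -0.09265036  0.03      ]
medal [0.71042252 0.01575771 0.006     ]
```

```bash
cat >> h.py <<'E'
yaw=np.radians(13.0);C=np.array([.573,-.015]);xb=np.array([np.cos(yaw),np.sin(yaw)]);yb=np.array([-xb[1],xb[0]])
R=np.array([[yb[0],xb[0],0],[yb[1],xb[1],0],[0,0,-1.]])
def W(x,y,z): return np.r_[C+x*xb+y*yb,z]
def toB(p): q=np.array(p)[:2]-C; return np.array([q@xb,q@yb,p[2]])
def st(m=""): print(m,round(robot.read_t(),2),np.round(toB(robot.read_position()),4),np.round(robot.read_force(),2))
E
python3 - <<'E'
from h import *
print(robot.read_tcp_rot().round(2) if hasattr(robot.read_tcp_rot(),'round') else robot.read_tcp_rot())
for p in(W(.013,-.028,.28),W(.013,-.028,.011),W(.013,-.185,.011),W(0,.16,.2),W(0,.14,.05),W(0,.02,.16),W(0,-.12,.015)):
    print(np.round(p,3),robot.ik(p,R))
# board outline check overlay on top view
p=cv2.imread("pics/top0.png")
p=cv2.resize(p[130:260,270:400],None,fx=5,fy=5,interpolation=cv2.INTER_CUBIC)
def dr(P,col):
    q=[np.array([(u-270+.5)*5-.5,(v-130+.5)*5-.5]) for u,v in (w2pix("top",W(*a)) for a in P)]
    cv2.polylines(p,[np.int32(q)],True,col,1)
dr([(a,b,.006) for a,b in((-.085,-.125),(.085,-.125),(.085,.125),(-.085,.125))],(0,255,255))
for th in(.4,.5,.6):
    dr([(a,r*np.cos(th)-.0025*np.sin(th),.012+r*np.sin(th)+.0025*np.cos(th)) for a,r in((-.075,.008),(.075,.008),(.075,.14),(-.075,.14))],(255,0,int(255*(th-.4)*5)))
cv2.imwrite("pics/ov.png",p)
E
```

```text
[[-0.94 -0.34 -0.  ]
 [-0.34  0.94  0.  ]
 [ 0.    0.   -1.  ]]
[ 0.592 -0.039  0.28 ] None
[ 0.592 -0.039  0.011] None
[ 0.627 -0.192  0.011] [-4.87779827e-02  3.01249590e+01 -1.52763331e+01  0.00000000e+00
 -4.45987079e+01 -1.66951222e+02]
[0.537 0.141 0.2  ] [ 34.91230949  10.43173637 -16.83842365   0.         -62.72983998
 158.08769051]
[0.542 0.121 0.05 ] [ 32.85676298  19.68151613 -26.98562835   0.         -43.33285552
 160.14323702]
[0.569 0.004 0.16 ] [ 20.16884658  13.63908476 -18.3206335    0.         -58.04028175
 172.83115342]
[ 0.6   -0.132  0.015] [   5.79192671   26.81316128  -20.8470658     0.          -42.33977292
 -172.79192671]
```

View pics/ov.png

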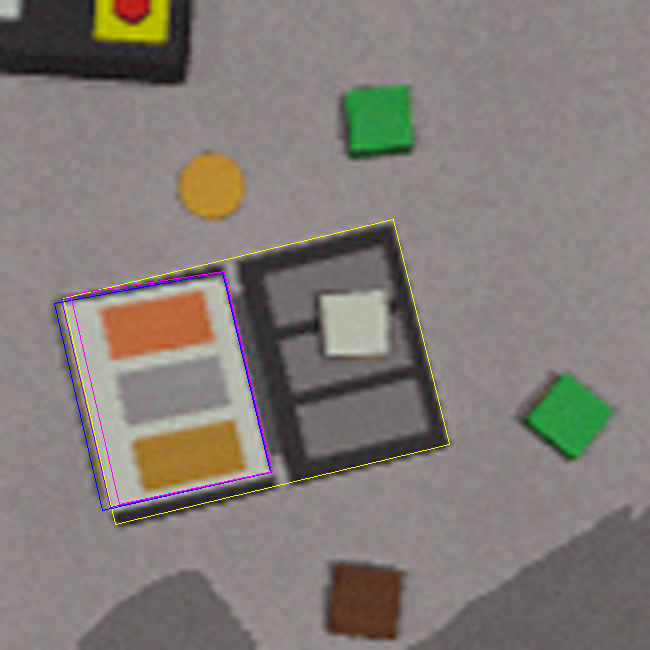

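```bash
sed -i 's/^R=.*/R=np.array([[-yb[0],-xb[0],0],[-yb[1],-xb[1],0],[0,0,-1.]])/' h.py
python3 - <<'E'
from h import *
for p in(W(.013,-.028,.28),W(.013,-.028,.011),W(.013,-.185,.011),W(0,.16,.2),W(0,.14,.05),W(0,.02,.16),W(0,-.12,.015)):
    print(np.round(p,3),np.round(robot.ik(p,R),1))
robot.move_gripper(0.0)
robot.goto(W(.013,-.029,.25),R); st("above")
robot.servo_line(W(.013,-.029,.06),speed=.15); st("low")
crop("scene","s1",215,120,150,130,5)
E
```

```text
[ 0.592 -0.039  0.28 ] [ 15.1  11.2  -5.2   0.  -73.6  -2.1]
[ 0.592 -0.039  0.011] [ 15.1  25.6 -23.8   0.  -40.5  -2.1]
[ 0.627 -0.192  0.011] [ -0.   30.1 -15.3   0.  -44.6  13. ]
[0.537 0.141 0.2  ] [ 34.9  10.4 -16.8   0.  -62.7 -21.9]
[0.542 0.121 0.05 ] [ 32.9  19.7 -27.    0.  -43.3 -19.9]
[0.569 0.004 0.16 ] [ 20.2  13.6 -18.3   0.  -58.   -7.2]
[ 0.6   -0.132  0.015] [  5.8  26.8 -20.8   0.  -42.3   7.2]
above 4.0 [ 0.0128 -0.0297  0.2499] [ 0.12 -0.54  0.42]
low 5.42 [ 0.0137 -0.0291  0.0609] [-1.06  0.46  0.13]
```

View pics/s1.png

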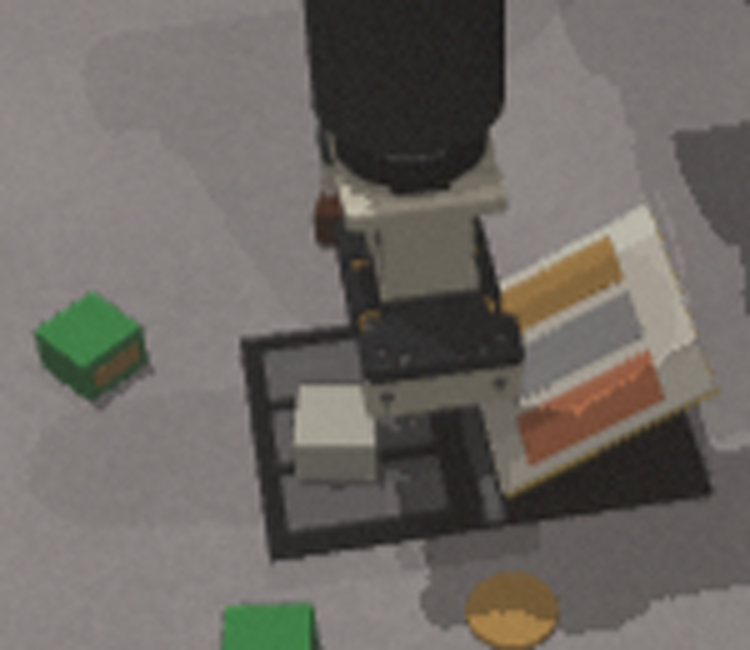

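The picture shows the gripper over the gap between the white plinth (crop 335,432) and the spine. The two green look-alikes, at (90,350) and (268,628), are well clear. I'll lower it and push.

```bash
python3 - <<'E'
from h import *
robot.servo_line(W(.013,-.029,.011),speed=.08); st("down")
for y in(-.045,-.06,-.08,-.1,-.12):
    robot.servo_line(W(.013,y,.011),speed=.05); st(y)
crop("scene","s2",215,120,150,130,5)
crop("top","t2",270,130,150,130,5)
E
```

```text
down 6.22 [ 0.0133 -0.029   0.0112] [ 0.17 -0.46  0.66]
-0.045 6.69 [ 0.013  -0.0455  0.0111] [-0.3   0.13 -0.62]
-0.06 7.14 [ 0.0129 -0.0604  0.0109] [-0.34 -0.   -1.08]
-0.08 7.69 [ 0.0129 -0.0804  0.0109] [ 0.51 -0.03  0.11]
-0.1 8.24 [ 0.0128 -0.1004  0.0109] [-1.07 -0.09  0.2 ]
-0.12 8.79 [ 0.0129 -0.1204  0.011 ] [ 0.27 -0.56 -0.63]
```

View pics/s2.png

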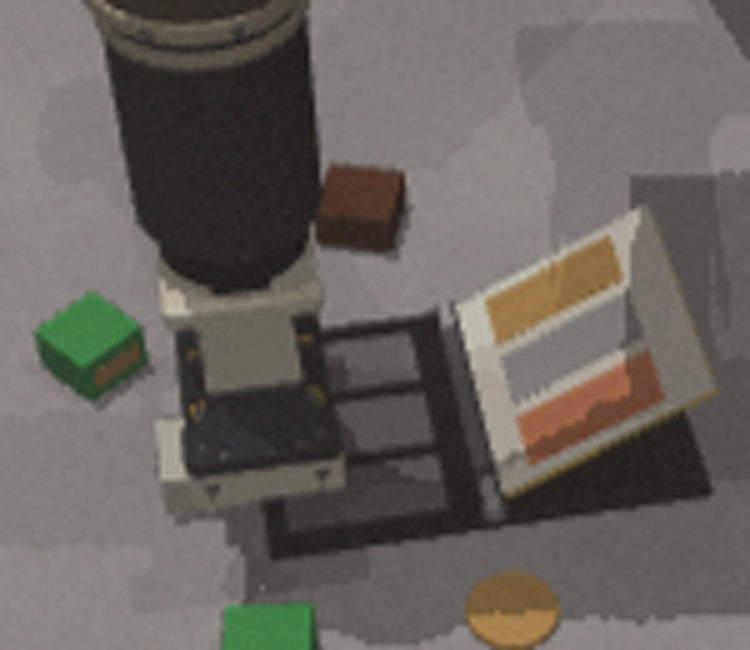

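The plinth (white, crop 170,465) is being driven ahead of the fingers and is at the board's edge, still upright. I'll carry on.

```bash
python3 - <<'E'
from h import *
for y in(-.14,-.16,-.183):
    robot.servo_line(W(.013,y,.011),speed=.05); st(y)
robot.servo_line(W(.013,-.165,.011),speed=.08)
robot.servo_line(W(.013,-.165,.16),speed=.2)
robot.goto(W(0,.19,.2),R); st("beside")
crop("scene","s3",200,120,160,130,5)
crop("top","t3",270,130,150,115,5)
E
```

```text
-0.14 9.44 [ 0.0129 -0.1404  0.0109] [-0.43  0.49  0.69]
-0.16 9.99 [ 0.0129 -0.1604  0.0109] [-0.19 -0.51 -0.9 ]
-0.183 10.6 [ 0.0129 -0.1833  0.0109] [ 0.73  0.05 -0.03]
beside 13.21 [0.     0.1893 0.1996] [-0.09  0.29 -0.57]
```

View pics/s3.png

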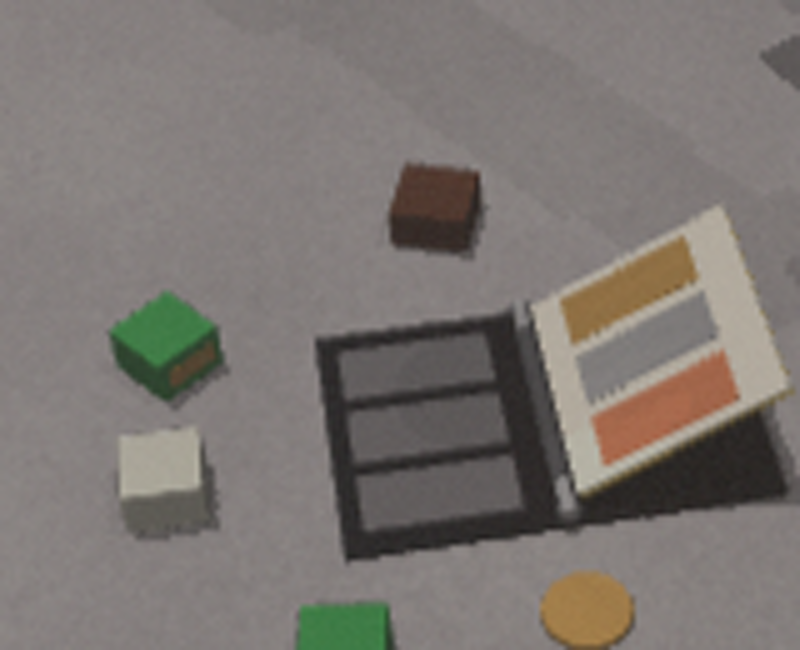

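View pics/t3.png

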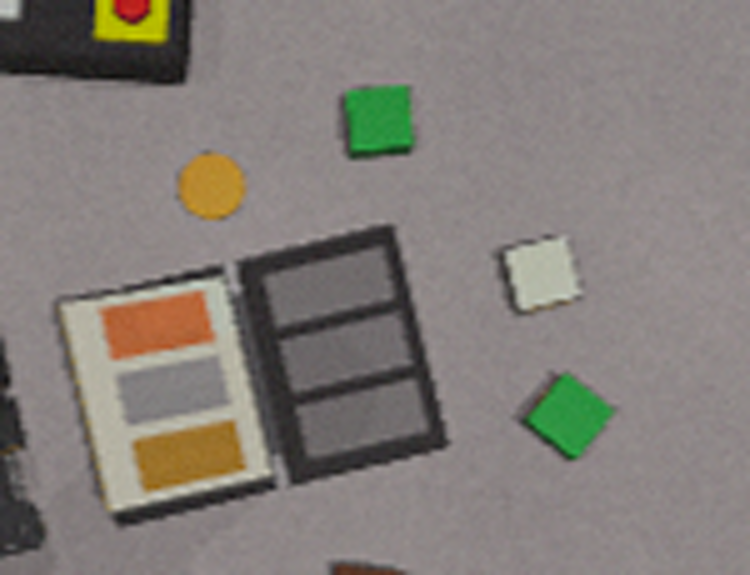

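The marble plinth stands flat on the bench at top crop (540,274), upright and clear of the leaf's landing area. The green ones haven't moved. Next is the leaf, following its arc with the shut fingertips.

```bash
cat >> h.py <<'E'
def tcp(th):
    r,o=(.14,-.015) if th<=np.pi/2 else (.125,0)
    y=r*np.cos(th)+.0025*np.sin(th)+.0095; z=.012+r*np.sin(th)-.0025*np.cos(th)+o
    return W(0,y,z)
E
python3 - <<'E'
from h import *
c=pix2w("top",(540.5)/5-.5+270,274.5/5-.5+130,.032);print("plinth",toB(c))
robot.servo_line(W(0,.175,.2)); 
robot.servo_line(np.r_[W(0,.175,0)[:2],tcp(.3)[2]]); st("down")
for th in np.arange(.3,1.01,.1):
    robot.servo_line(tcp(th),speed=.08); st(round(th,2))
    f=np.linalg.norm(robot.read_force())
    if f>25: print("STOP");break
crop("scene","s4",215,120,160,130,5)
E
```

```text
plinth [ 0.01844351 -0.21561841  0.032     ]
down 14.8 [0.0006 0.1752 0.0368] [0.88 0.43 0.36]
0.3 15.34 [0.     0.1434 0.0361] [0.21 0.1  0.42]
0.4 15.67 [0.0005 0.1397 0.0499] [ 0.01  0.31 -0.43]
0.5 15.99 [0.0003 0.1336 0.0623] [ 0.16 -0.64 -0.  ]
0.6 16.32 [1.000e-04 1.262e-01 7.440e-02] [-1.04 -0.38  0.26]
0.7 16.64 [0.     0.1178 0.0856] [-0.64 -0.58 -0.57]
0.8 16.97 [-0.      0.1085  0.0959] [0.03 0.02 0.37]
0.9 17.29 [-0.      0.0981  0.1053] [ 0.41 -0.3   0.14]
1.0 17.62 [-0.      0.0869  0.1136] [ 0.   -0.26 -0.18]
```

View pics/s4.png

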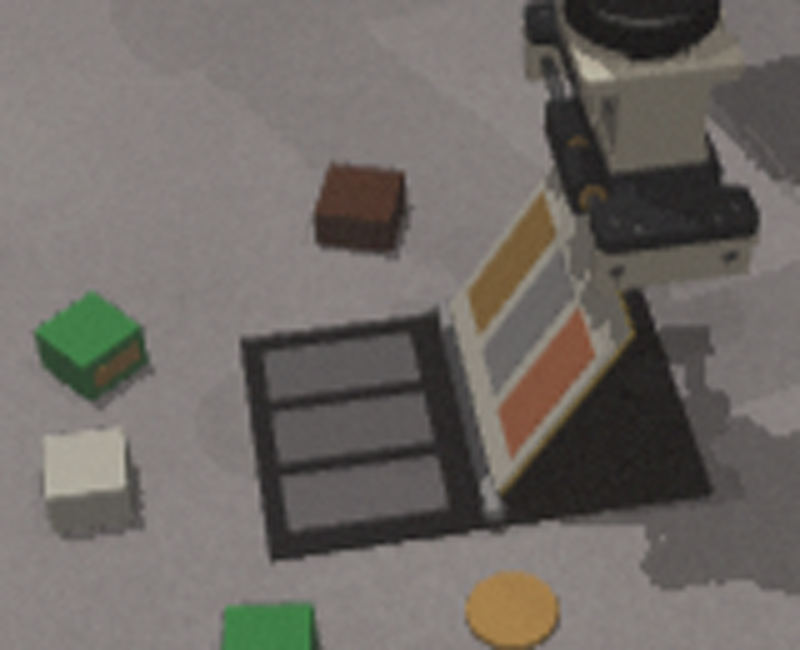

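The leaf has risen with the fingers to about 1 rad, with its free edge at crop (630,330), and nothing else has moved. I'll go on over the top.

```bash
python3 - <<'E'
from h import *
for th in np.arange(1.1,2.21,.1):
    robot.servo_line(tcp(th),speed=.08); st(round(th,2))
    if np.linalg.norm(robot.read_force())>25: print("STOP");break
crop("scene","s5",215,120,160,130,5)
E
```

```text
1.1 17.99 [1.000e-04 7.480e-02 1.209e-01] [ 0.24  0.86 -0.29]
1.2 18.32 [-0.      0.0622  0.1267] [-0.05  0.1   0.05]
1.3 18.64 [-0.      0.0489  0.1313] [-0.46  0.11  0.53]
1.4 18.97 [-0.      0.0353  0.1346] [-0.14 -0.18 -0.26]
1.5 19.29 [-0.      0.0214  0.1365] [ 0.45 -0.49  1.03]
1.6 19.61 [-1.00e-04  7.90e-03  1.37e-01] [-0.42 -0.38  0.97]
1.7 19.92 [-1.000e-04 -4.500e-03  1.362e-01] [-0.51 -0.07  0.09]
1.8 20.23 [-1.000e-04 -1.690e-02  1.342e-01] [ 0.11  0.22 -0.27]
1.9 20.53 [-1.000e-04 -2.900e-02  1.309e-01] [ 0.27 -0.74 -0.25]
2.0 20.84 [-1.000e-04 -4.070e-02  1.265e-01] [ 0.1   0.57 -0.2 ]
2.1 21.15 [-0.0002 -0.0519  0.1208] [0.58 0.38 1.08]
2.2 21.46 [-0.0003 -0.0625  0.1141] [-0.92 -0.25  0.41]
```

View pics/s5.png

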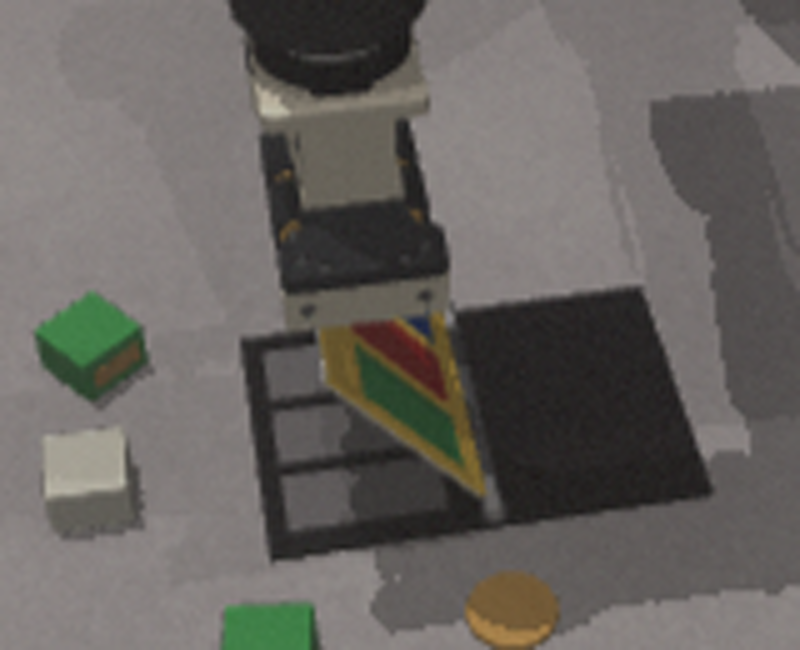

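The leaf is past upright with its yellow face up (edge corner at crop 325,370). Now I'll press it down.

```bash
python3 - <<'E'
from h import *
for th in list(np.arange(2.3,3.11,.1))+[3.1416]:
    robot.servo_line(tcp(th),speed=.07); st(round(th,2))
    if np.linalg.norm(robot.read_force())>25: print("STOP");break
p=tcp(np.pi)
for dz in(.001,.002,.003,.004):
    robot.servo_line(p-[0,0,dz],speed=.01); f=[robot.read_force()[2] for _ in range(5)]; st(dz); print(np.mean(f))
    if np.mean(f)>10: break
crop("scene","s6",215,120,160,130,5)
E
```

```text
2.3 21.83 [-0.0003 -0.0723  0.1064] [ 0.71 -0.22 -0.12]
2.4 22.16 [-0.0004 -0.0813  0.0977] [ 0.59 -0.82 -0.32]
2.5 22.48 [-0.0004 -0.0894  0.0882] [0.01 0.13 0.04]
2.6 22.81 [-0.0004 -0.0966  0.0779] [-0.24  0.37  0.07]
2.7 23.13 [-0.0004 -0.1026  0.067 ] [-0.4   0.88 -0.36]
2.8 23.46 [-0.0005 -0.1076  0.0555] [-0.   -0.05 -1.22]
2.9 23.78 [-0.0004 -0.1114  0.0437] [ 0.11 -0.76  1.18]
3.0 24.11 [-0.0005 -0.1139  0.0314] [-0.22 -1.52 -0.37]
3.1 24.43 [-0.0005 -0.1152  0.019 ] [ 0.23  0.79 -0.84]
3.14 24.68 [ 0.0007 -0.1157  0.0149] [-0.1  -0.65  1.88]
0.001 24.93 [ 0.0007 -0.1157  0.0146] [-1.71  1.25  9.65]
9.649471867589698
0.002 25.18 [ 0.0008 -0.1157  0.0145] [-3.55  1.67 17.89]
17.8943759061339
```

View pics/s6.png

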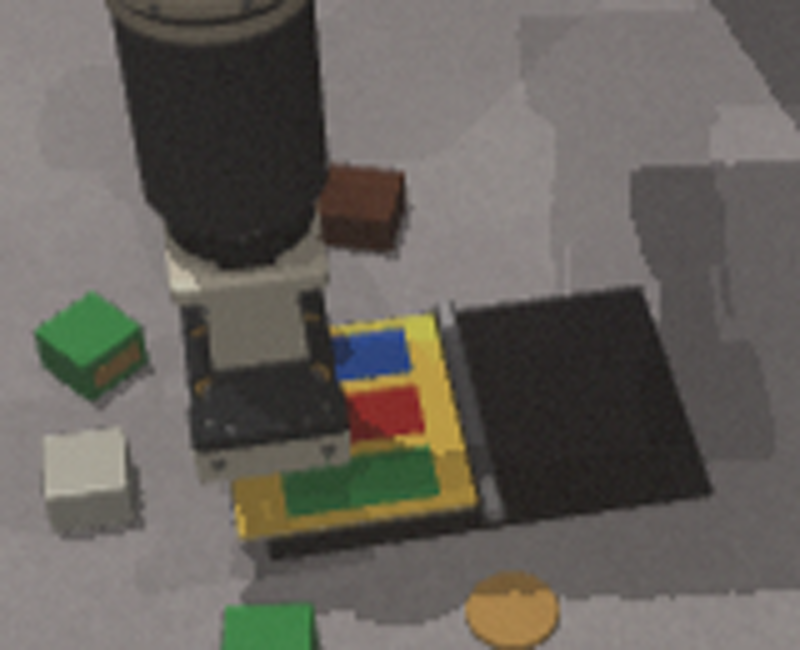

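The leaf is down flat and reacts with 18 N at z = 14.5 mm, exactly the height of its stop. I'll retract and check.

```bash
python3 - <<'E'
from h import *
robot.dwell(.3)
robot.servo_line(tcp(np.pi)+[0,0,.2],speed=.15)
robot.goto(W(0,.22,.25),R); st()
crop("scene","s7",200,120,160,130,5)
p,d=crop("top","t7",270,130,150,115,5)
cl=lambda n:np.load(n)["d"]
for y in(-.03,-.07,-.1,-.13):
    for x in(-.065,.065):
        u,v=w2pix("top",W(x,y,.0145)); k=d[int(round(v))-1:int(round(v))+2,int(round(u))-1:int(round(u))+2]; print(x,y,np.round(toB(pix2w("top",u,v,d=float(np.median(k)))),4))
u,v=w2pix("top",W(0,.07,.006)); print("base",pix2w("top",u,v,d=float(d[int(round(v)),int(round(u))])))
p0=np.load("pics/top0.npz")["p"].astype(int); cv2.imwrite("pics/full7.png",p[:,:,::-1])
E
```

```text
28.31 [0.     0.2193 0.2497] [ 0.25  0.07 -0.49]
-0.065 -0.03 [-0.065  -0.03    0.0135]
0.065 -0.03 [ 0.0651 -0.03    0.0137]
-0.065 -0.07 [-0.065  -0.0699  0.0158]
0.065 -0.07 [ 0.0652 -0.0701  0.013 ]
-0.065 -0.1 [-0.0651 -0.0998  0.017 ]
0.065 -0.1 [ 0.065  -0.1     0.0142]
-0.065 -0.13 [-0.065  -0.1299  0.0151]
0.065 -0.13 [ 0.0648 -0.1298  0.0164]
base [0.55741709 0.05330409 0.00372072]
```

View pics/t7.png

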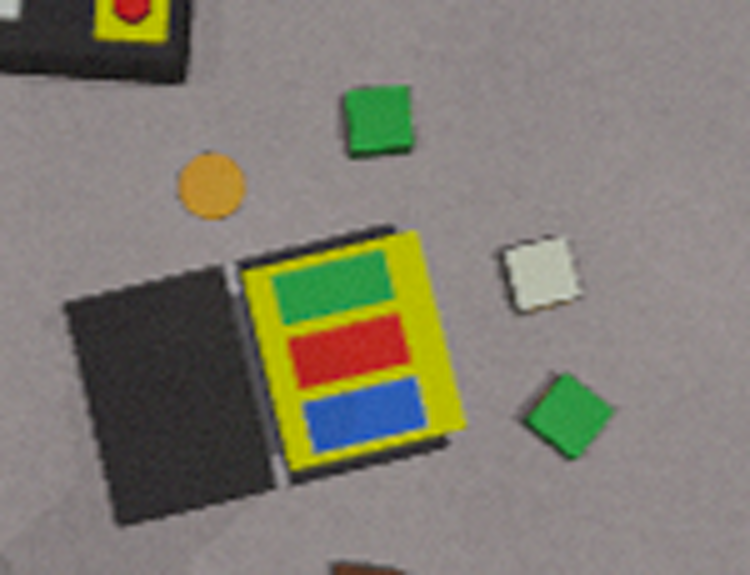

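View pics/s7.png

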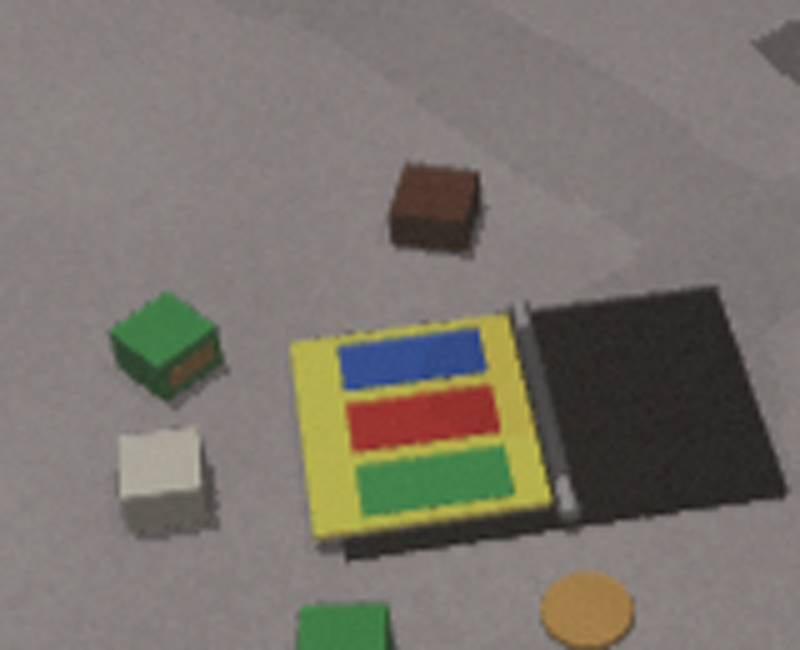

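View pics/full7.png

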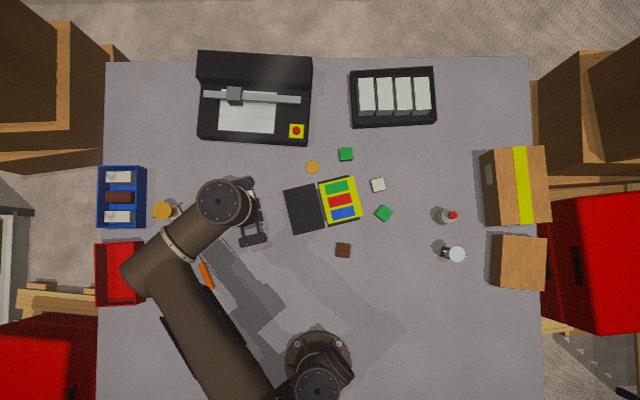

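The leaf lies flat with the yellow face up, at 13–17 mm across its surface against the expected 14.5 mm. The plinth stands at full-picture pixel (378,185), and the cups, cleaner, medal and wood plinth are where they started. I'm handing in.

```bash
python3 -c "
from h import *
robot.job_done(); print(robot.read_t())"
```

```text
the job is handed in; nothing more can be done
the job is handed in; nothing more can be done
```

The job is done and handed in at about 28 s of robot time; the hand-in reported no verdict. With the fingers shut, I slid the marble plinth off the board's -y side without lifting it. I then pushed the leaf's free edge up and over the spine along its arc and pressed it down onto the other half.

**Leaf:** it pushed back with 18 N when the fingertips were at z = 14.5 mm, the height its top face should have when flat. After I let go, depth readings across it gave 13–17 mm, which is camera noise around that value.

**Plinth:** it stands upright about 216 mm from the board's centre, roughly 50 mm clear of the leaf's edge.

**Everything else:** in the last pictures the gold cup, silver cup, cleaner, medal, wooden plinth and both green look-alikes stood where they began. The arm hid part of the screwdriver, so I could only see its handle, which looked unmoved. The robot was clear of everything.

No check failed. The wrist force reading stayed within its noise of about 1–2 N during the pushes, so I confirmed those from the pictures instead.

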